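Free a stuck seal plug from a manifold block

TASK

The steel plug with the flat grip tab is stuck in the aluminium manifold block by its rubber seal. Work it free by twisting it back and forth while pulling up only lightly, so that the block stays seated on its dowels and is never lifted, then set the plug down gently in the round metal dish to the right of the block and let go. Do not drop the plug, leave the dish where it stands, and do not disturb the other things on the bench.

Things in the scene. Friction and masses are not known exactly. Their poses are not given: they have to be found in the camera images.
- plug: Steel seal plug, 90 g. Origin on its axis at the underside of the collar, z up out of the bore. Above it: round collar 31 dia x 5, then an upright grip tab 32 long (plug x) x 12 thick (plug y) x 24 high, top 29 above the origin. Below: round shank 18 dia x 30 long. At the start the collar stands 0 to 6 above the block's top; the tab points any way. Hidden rubber seal: see bore, plug_tip.
- plug_tab (a point): point on the plug's axis in the middle of the grip tab, 19 above the collar's underside (14 above the collar's top); same axes as plug
- plug_tip (a point): centre of the lower end of the plug's shank, 30 below the collar's underside. It leaves the hidden seal, and the plug comes free, when it is about 15 below the bore's mouth, that is after some 8 to 15 of rise; this is felt as the pull and the turning resistance vanishing. The rest slides out freely.
- base: Fixed dark steel locating plate under the manifold block, 120x120, its top 14 above the bench, with two upright dowels 8 dia. Origin at the centre of its underside on the bench, x and y along its sides; the block and its bore are centred on it.
- bore (a point): centre of the mouth of the vertical bore, 19.6 dia, in the flat top (60 above the bench) of the aluminium manifold block. The rubber seal in it: a straight pull needs 40 to 65 N, but while the plug is being turned (0.35 to 0.6 N m, either way) it follows a light pull, about 1 mm of rise per radian turned at 6 N (friction differs by start); it sticks again when the turning stops.
- block (a joint): how far the manifold block (70 x 76 x 46 high, ears at +-y for the dowels) has lifted on its dowels, m: 0 seated, grows upward. Only its weight, about 15 N, holds it down, so a hard pull on the plug lifts it; it cannot turn or shift.
- dish: The dish for the plug, to the right of the block on the open bench: round, shallow, metal, 112 outer dia at the rim, 20 high, flat floor about 80 dia and 4 thick, loose, 0.35 kg. Origin at the centre of its underside. (The other dish, far left by the vice, is not meant.)
- battery_cell: bystander: standing blue round cell, 32 dia x 71 mm; origin at the centre of its underside
- spacer: bystander: amber insulating block with a bolt, 32x44x34 mm; origin at the centre of its underside
- connector: bystander: black connector housing, 28x60x27 mm; origin at the centre of its underside
- blue_cutters: bystander: blue-handled cutters lying flat, 49x157x11 mm; origin at the centre of its underside
- tape: bystander: roll of black tape, 62 dia x 19 mm; origin at the centre of its underside
- busbar: bystander: flat copper busbar, 26x110x5 mm; origin at the centre of its underside
- marker: bystander: marker pen with red cap, 15x138x16 mm; origin at the centre of its underside
Things that resemble listed ones, but are neither listed nor needed, are in the scene too. Of the things that look like the plug, the larger one is meant.

How it is judged (in metres and radians):
On the way, in this order (a step that is already met when the one before it is completed fails the run):
1. the plug has been worked up (shank tip less than 21 mm below the bore's mouth) with the block still seated (z of plug_tip in the frame of bore above -0.021 m and horizontal distance between plug and bore below 0.01 m and value of joint block below 0.003 m), for 0.1 s.
2. the plug is right out of the bore, the block seated (z of plug_tip in the frame of bore above 0.003 m and value of joint block below 0.003 m), for 0.1 s.
At the end, for the whole second after the job is handed in: The plug rests in the dish, its collar within 50 mm of the dish's centre and less than 60 mm above the bench, touching the dish, at rest and let go, standing or lying; the dish is level (within 0.15 rad); the block sits on its base (lifted less than 3 mm) (horizontal distance between plug and dish below 0.05 m and height (world z) of plug below 0.06 m and contact force between plug and dish above 0.1 N and linear speed of plug below 0.03 m/s and contact force between the fingers and plug below 0.05 N and angle between dish's own z axis and vertical below 0.15 rad and value of joint block below 0.003 m).
It fails at once if the manifold block lifted more than 6 mm on its dowels (value of joint block above 0.006 m).
It fails at once if the plug dropped or thrown (faster than 1 m/s while not held, a fall of about 50 mm) (linear speed of plug above 1 m/s and contact force between the fingers and plug below 0.05 N).
It fails at once if the dish pushed more than 40 mm from its place (distance of dish from where it was at the start of the episode above 0.04 m).
It fails at once if a bystander moved more than 30 mm (distance of any of battery_cell, spacer, connector, blue_cutters, tape, busbar, marker from where it was at the start of the episode above 0.03 m).
It also fails if it takes over 72 s, if anything falls off the work surface, if the arm or the gripper's body presses on something with over 40 N, if the wrist force passes 120 N, or if a joint passes its speed limit or range.

ROBOT

A 6-joint arm with a two-finger parallel gripper is mounted at the origin on a cart in front of the work surface, level with it; the furniture and walls round the work are solid. World frame = base frame: x ahead of the robot, y to its left, z up, the work surface at z = 0. Lengths are in m, angles in degrees, forces in N, time in s.
With the tool pointing down it reaches from about 0.4 to 0.825 m from the base axis. Payload 7 kg.
Tool frame: the origin (TCP) lies on the centre line of the jaws, within the pads' length; the fingertips stand 14 mm ahead of it and the grasp point (between the pads) lies 5 mm behind it; z points along the fingers, y is the line along which they close (so a half turn about z gives the same grasp; the last joint's range is limited). The gripper opens to 88 mm and grips with 3 to 60 N. Pads are 19 mm wide; open, the fingers measure 130 mm over their backs; the gripper's body (78 mm by 193 mm) begins 47 mm behind the grasp point.
Start: joints at [85.835, 20.546, 0.682, 0, -70.136, -16.507], TCP at [0.238, 0.632, 0.208] pointing down, gripper open.
Joint ranges: [-176.03, 176.03], [-82.01, 121.73], [-58.28, 71.71], [-173.87, 95.51], [-174.79, -0.11], [-173.66, 173.66]. Speed limits (degrees/s): [136.94, 136.94, 172.46, 180, 180, 180].

INTERFACE

Orientations are given as [roll, pitch, yaw] about the fixed x, y, z axes, in that order (R = Rz(yaw) Ry(pitch) Rx(roll)).
In Python, from plant import r gives the robot as it stands.
- The arm moves only by the tool send_rows, never from a script. Its argument "steps" is a list of rows, each an object with "dp": the shift along the tool's x, y, z in mm, a list of three; "roll": the turn about the tool's z in rad; "jaw": the opening in per cent of the stroke, from 0 (shut) to 100 (fully open). In form: [{"dp": [tx, ty, tz], "roll": roll, "jaw": jaw}, ...]. A call has 1 to 5 rows; each row is the pose to reach, as a shift and turn from the pose commanded when the call began, along the tool's axes at that moment; what a row does not reach only later rows make up. A row lasts 1/8 s, in which the tool goes at most 62.5 mm and 10.7 degrees, less where a joint would pass 70% of its speed; a pose out of reach is approached as far as the arm can. A call with a gripper value outside its range is refused whole. The fingers move at their own pace and stop on an object; "newtons" is the grip in N (left out, the last holds). Time passes only in rows, so rows that repeat a pose let the fingers close. It gives the time, the measured TCP pose, the force, the opening and the grip force at its end, in the units of the state.
- r.get_state(): the state, without advancing time (a new reading comes with each control period).
- r.capture(name): name is "side" or "top" or "wrist"; returns a dict with "image" (400x640x3 uint8, blue, green, red), "K" (3x3 intrinsics, pixels), "rvec" (rotation vector, rad) and "tvec" (3), from world to camera coordinates, as OpenCV has them. Camera axes: x right, y down, z forward; pixel columns grow to the right and rows downward; lengths in m; the calibration is good to about 2 mm. A picture is of the moment at which its call begins. There is no depth.
- r.close_job(): hands the job in; it is judged then, once.
The state is a dict: "time_s": time; "joints": joint angles; "qd": joint speeds; "joint_torque": joint torques, N m; "tcp_pos": TCP position; "eef_rot": TCP orientation; "contact_force": force on the tool from outside, world axes, zero at the start; "moment": the same for the moment, N m; "gripper_width": finger opening in m; "gripper_force": force on a finger pad.
Only numpy, scipy, OpenCV 4.12 (cv2) and the standard library are available. Lean on these libraries where they do the work, as an engineer would, in place of code of your own. Each camera call takes 0.05 s, during which the arm holds its last target. There are 200 camera calls.

## Working session

There is one attempt and no reset: what is moved stays moved. The work goes in short steps, Python scripts to look and compute and a tool call to move; the robot and the scene stay as the last step left them, time stands still between calls to the robot, and variables do not carry over. Pictures are saved under pics/ and viewed, at most 10 in all, crops included, and the job is handed in when it is done.

Besides the shell and the picture viewer there is one more tool, called after "Call:" in YAML: its name, and indented under it one key for each argument. send_rows: Moves the arm, as the interface text tells. Its arguments: {"type":"object","properties":{"steps":{"type":"array","items":{"type":"object","properties":{"dp":{"type":"array","items":{"type":"number"}},"roll":{"type":"number"},"jaw":{"type":"number"}}}},"newtons":{"type":"number"}},"required":["steps"]}

```bash
mkdir -p pics; cat > h.py <<'E'
import numpy as np, cv2, pickle
from plant import r
def cap(n,name):
    c=r.capture(n); cv2.imwrite(f'pics/{name}.png',c['image']); pickle.dump(c,open(f'pics/{name}.pkl','wb')); return c
def ray(name,u,v):
    c=pickle.load(open(f'pics/{name}.pkl','rb')); R=cv2.Rodrigues(np.array(c['rvec'],float))[0]; K=np.array(c['K'])
    o=-R.T@np.array(c['tvec'],float).ravel(); d=R.T@np.linalg.inv(K)@[u,v,1]; return o,d
def at_z(name,u,v,z):
    o,d=ray(name,u,v); return (o+d*(z-o[2])/d[2]).round(4)
def proj(name,p):
    c=pickle.load(open(f'pics/{name}.pkl','rb')); return cv2.projectPoints(np.array(p,float).reshape(-1,3),np.array(c['rvec'],float),np.array(c['tvec'],float),np.array(c['K'],float),None)[0].reshape(-1,2).round(1)
E
python3 - <<'E'
from h import *
a=cap('top','top1');b=cap('side','side1')
print(r.get_state())
for n in('top1','side1'): print(ray(n,320,200))
E
```

```text
{'time_s': 0.1, 'joints': array([ 8.58356336e+01,  2.05909516e+01,  6.37349834e-01, -1.82973264e-02,
       -7.01347229e+01, -1.65076868e+01]), 'qd': array([-0.03883368, -0.05926456,  0.16547963,  0.08334422,  0.00378959,
        0.03085286]), 'joint_torque': array([-2.03679003e-03, -5.84160805e+01,  2.93752563e+01,  7.01555505e+00,
        1.01738196e-02, -5.52959568e-05]), 'tcp_pos': array([0.23813783, 0.63108891, 0.20666105]), 'eef_rot': array([ 1.79910428e+02, -8.60715158e-03, -2.06782773e+01]), 'contact_force': array([-0.48084787, -0.05711438,  0.09327196]), 'moment': array([-0.01492992, -0.07224972, -0.05942709]), 'gripper_force': 0.0, 'gripper_width': 0.08773676252986735}
(array([0.4759132 , 0.04513091, 1.18857256]), array([ 0.03363427, -0.02167585, -0.99924547]))
(array([ 0.21926497, -0.971359  ,  0.59812509]), array([ 0.26464816,  0.85991551, -0.43660632]))
```

View pics/top1.png

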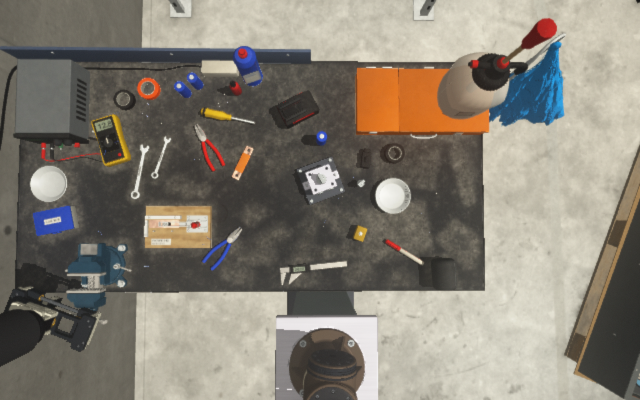

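View pics/side1.png

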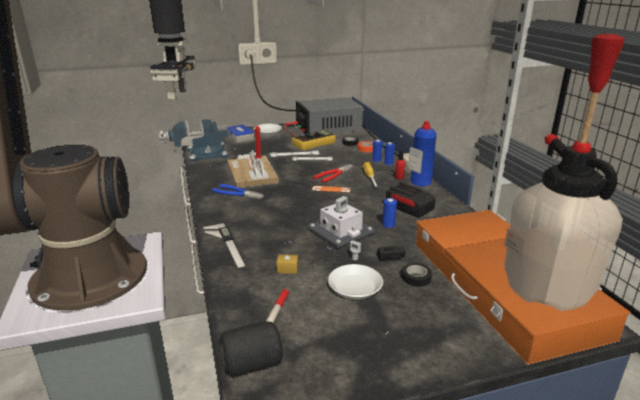

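The top view shows the block at about (321,179), the dish at (393,195), a small lookalike plug at (361,184) and the battery cell at (321,136). Next I'll enlarge the block area in both views.

```bash
python3 - <<'E'
import cv2,numpy as np
a=cv2.imread('pics/top1.png')[145:215,285:425]; b=cv2.imread('pics/side1.png')[180:300,290:430]
a=cv2.resize(a,None,fx=5,fy=5,interpolation=3)[:, :700]; cv2.imwrite('pics/ca.png',a)
from h import *
for n,u,v,z in (('top1',321,179,.06),('top1',393,195,.02),('top1',321,136,.07),('top1',361,184,.03),('side1',356,282,.02)): print(at_z(n,u,v,z))
E
```

```text
[0.5772 0.0177 0.06  ]
[ 0.5313 -0.2085  0.02  ]
[0.7056 0.018  0.07  ]
[ 0.5647 -0.107   0.03  ]
[ 0.5268 -0.2173  0.02  ]
```

View pics/ca.png

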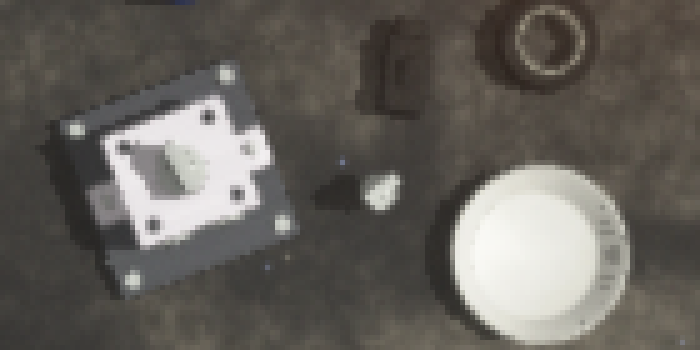

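The plug is at about (322,178), giving (0.575, 0.017). The dish is at about (0.529, -0.213). I'll move above the block for a wrist view.

Call:
send_rows:
  steps:
    - {"dp": [45,40,-30],"roll": 0,"jaw": 100}
    - {"dp": [90,78,-30],"roll": 0,"jaw": 100}
    - {"dp": [135,115,-30],"roll": 0,"jaw": 100}
    - {"dp": [180,154,-30],"roll": 0,"jaw": 100}
    - {"dp": [225,192,-30],"roll": 0,"jaw": 100}

```text
time_s: 0.72
tcp_pos: [0.3815, 0.3705, 0.2374]
eef_rot: [180.0, 0.0, -20.7]
contact_force: [0.3, -0.5, -0.6]
gripper_width: 0.0879
gripper_force: 0.0
```

Call:
send_rows:
  steps:
    - {"dp": [45,39,0],"roll": 0,"jaw": 100}
    - {"dp": [90,78,0],"roll": 0,"jaw": 100}
    - {"dp": [135,115,0],"roll": 0,"jaw": 100}
    - {"dp": [180,154,0],"roll": 0,"jaw": 100}
    - {"dp": [225,192,0],"roll": 0,"jaw": 100}

```text
time_s: 1.35
tcp_pos: [0.5242, 0.1115, 0.2375]
eef_rot: [-180.0, 0.0, -20.7]
contact_force: [0.7, 0.6, 1.1]
gripper_width: 0.0879
gripper_force: 0.0
```

Call:
send_rows:
  steps:
    - {"dp": [40,35,0],"roll": 0,"jaw": 100}
    - {"dp": [80,70,0],"roll": 0,"jaw": 100}
    - {"dp": [80,70,0],"roll": 0,"jaw": 100}
    - {"dp": [80,70,0],"roll": 0,"jaw": 100}

```text
time_s: 1.85
tcp_pos: [0.5736, 0.0194, 0.237]
eef_rot: [180.0, 0.1, -20.7]
contact_force: [-0.3, 0.4, 0.1]
gripper_width: 0.0877
gripper_force: 0.0
```

```bash
python3 - <<'E'
from h import *
cap('wrist','w1')
s=r.get_state();print(s['tcp_pos'],s['eef_rot'],s['joints'],ray('w1',320,200),proj('w1',[.575,.017,.07]))
E
```

```text
[0.57352469 0.01996868 0.23730168] [ 1.79992606e+02  3.00099111e-02 -2.06710877e+01] [ 2.15084773e+01  1.00357803e+01 -9.73327040e+00 -1.55873151e-02
 -7.02581533e+01  4.78257056e+01] (array([ 0.6382991 , -0.00587969,  0.41439594]), array([-0.25001092,  0.09115134, -0.96398632])) [[319.9 176.2]]
```

View pics/w1.png

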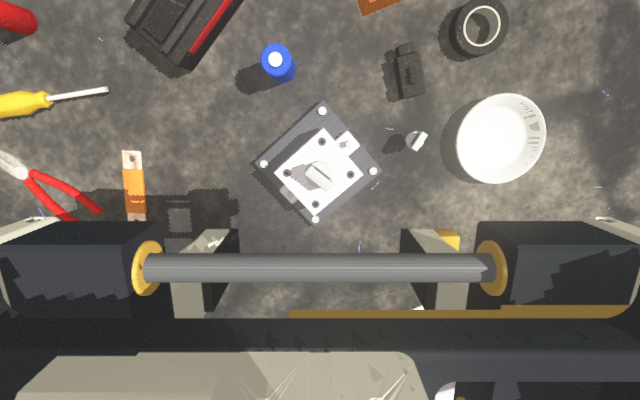

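The wrist view shows the tab at about (320,177), the dish at (501,139) and the block's base with its corners marked by screws. I'll enlarge it.

```bash
python3 - <<'E'
import cv2
a=cv2.imread('pics/w1.png')[95:225,245:390]
cv2.imwrite('pics/cw.png',cv2.resize(a,None,fx=5,fy=4.6,interpolation=2) if 0 else cv2.resize(a,(580,520),interpolation=2))
E
```

```text
(no output)
```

View pics/cw.png

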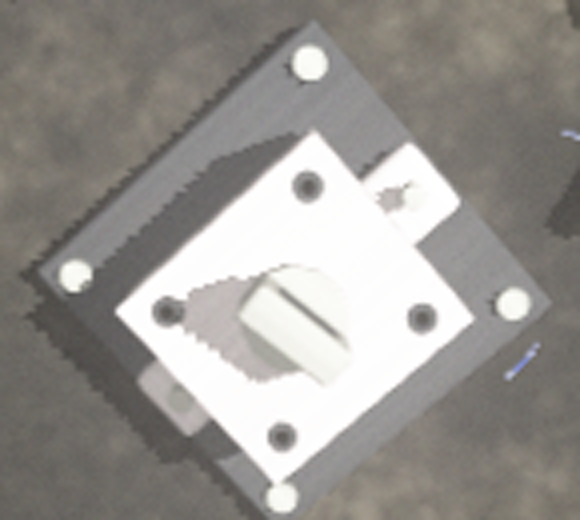

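```bash
python3 - <<'E'
from h import *
P=lambda u,v,z:at_z('w1',245+u/4,95+v/4,z)
B=np.array([P(*q,.06) for q in((314,130),(118,312),(276,487),(473,318))]);print('block',B.mean(0),np.linalg.norm(np.roll(B,-1,0)-B,axis=1)); e=B[0]-B[1];print(np.degrees(np.arctan2(e[1],e[0])))
S=np.array([P(*q,.06) for q in((307,186),(168,312),(283,436),(421,318))]);print('screws',S.mean(0))
for z in(.089,.095):
  T=np.array([P(*q,z) for q in((265,275),(240,318),(328,385),(352,350))]);print('tab',T.mean(0),np.linalg.norm(np.roll(T,-1,0)-T,axis=1)); e=T[2]-T[1]+T[3]-T[0];print(np.degrees(np.arctan2(e[1],e[0])))
for u,v in((457,139),(546,139),(501,94),(501,184)): print(at_z('w1',u,v,.02))
print(at_z('w1',418,140,.02))
E
```

```text
block [0.57635 0.01785 0.06   ] [0.07628506 0.0700589  0.07703019 0.07033129]
-68.54727035907989
screws [0.5765   0.017875 0.06    ]
tab [0.5769   0.017175 0.089   ] [0.013228   0.02978943 0.0115434  0.03073532]
-150.38432175888812
tab [0.578025 0.01675  0.095   ] [0.0130874  0.02925816 0.01138112 0.03006476]
-150.279086816913
[ 0.5492 -0.1569  0.02  ]
[ 0.5097 -0.2611  0.02  ]
[ 0.5826 -0.2199  0.02  ]
[ 0.4727 -0.1961  0.02  ]
[ 0.5653 -0.1109  0.02  ]
```

Bore and plug are at (0.5767, 0.0176), and the 76×70 mm block sides agree with the given size. The tab points along 29.7°, and the dish centre is (0.5285, -0.2085). Now I'll align yaw to 29.7°, then descend.

Call:
send_rows:
  steps:
    - {"dp": [4,1,0],"roll": -0.18,"jaw": 100}
    - {"dp": [4,1,20],"roll": -0.36,"jaw": 100}
    - {"dp": [4,1,40],"roll": -0.54,"jaw": 100}
    - {"dp": [4,1,60],"roll": -0.72,"jaw": 100}
    - {"dp": [4,1,80],"roll": -0.88,"jaw": 100}

```text
time_s: 2.52
tcp_pos: [0.5769, 0.0188, 0.1573]
eef_rot: [-180.0, -0.0, 30.2]
contact_force: [0.3, -0.7, 0.9]
gripper_width: 0.0877
gripper_force: 0.0
```

Call:
send_rows:
  steps:
    - {"dp": [0,0,25],"roll": 0,"jaw": 60}
    - {"dp": [0,0,50],"roll": 0,"jaw": 50}
    - {"dp": [0,0,65],"roll": 0,"jaw": 40}
    - {"dp": [0,0,65],"roll": 0,"jaw": 40}

```text
time_s: 3.02
tcp_pos: [0.5765, 0.0179, 0.0919]
eef_rot: [-180.0, 0.1, 29.8]
contact_force: [-0.7, 0.1, 0.7]
gripper_width: 0.0529
gripper_force: 0.0
```

```bash
python3 - <<'E'
from h import *
s=r.get_state();print(s['tcp_pos'],s['eef_rot'],s['joints'],s['contact_force'])
cap('wrist','w2')
for z in (.065,.089): print(proj('w2',[.5767,.0176,z]))
E
```

```text
[0.57654558 0.01787318 0.09185531] [-1.79980578e+02  1.02759886e-01  2.98175259e+01] [ 2.11941271e+01  1.72702901e+01 -2.05648707e+01 -4.79850360e-03
 -5.22693497e+01  9.86263212e+01] [-0.68595112  0.08350478  0.68951184]
[[318.5 217.1]]
[[318.4 229.6]]
```

View pics/w2.png

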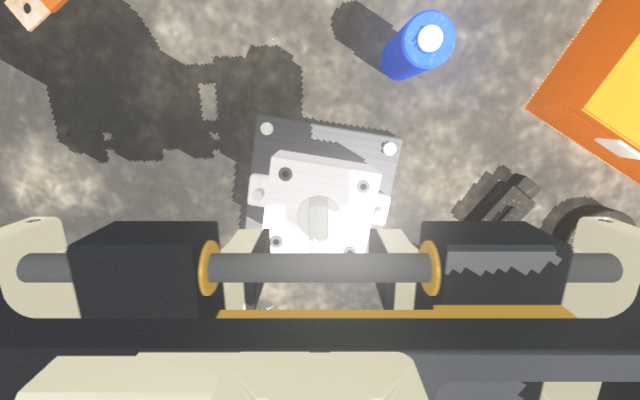

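The tab is centred between the jaws (about (319,220)) and aligned. I'll descend 5 mm and grip.

Call:
send_rows:
  steps:
    - {"dp": [0,0,5],"roll": 0,"jaw": 40}
    - {"dp": [0,0,5],"roll": 0,"jaw": 5}
    - {"dp": [0,0,5],"roll": 0,"jaw": 5}
    - {"dp": [0,0,5],"roll": 0,"jaw": 5}
    - {"dp": [0,0,5],"roll": 0,"jaw": 5}
  newtons: 60

```text
time_s: 3.7
tcp_pos: [0.5774, 0.0172, 0.0877]
eef_rot: [180.0, -0.0, 29.7]
contact_force: [0.4, -0.0, 0.3]
gripper_width: 0.0053
gripper_force: 0.0
```

Call:
send_rows:
  steps:
    - {"dp": [0,0,0],"roll": 0,"jaw": 5}
    - {"dp": [0,0,0],"roll": 0,"jaw": 5}

```text
time_s: 3.95
tcp_pos: [0.5773, 0.0173, 0.0876]
eef_rot: [180.0, -0.0, 29.7]
contact_force: [-0.2, -0.5, 0.0]
gripper_width: 0.0045
gripper_force: 0.0
```

The jaws shut to 4.5 mm without touching the tab, so I'll look at it.

```bash
python3 - <<'E'
from h import *
cap('wrist','w3'); cap('side','s3')
a=cv2.imread('pics/w3.png')[100:300,200:440]; b=cv2.imread('pics/s3.png')[150:270,270:410]
cv2.imwrite('pics/m3.png',np.hstack([cv2.resize(a,(400,333)),cv2.resize(b,(388,333),interpolation=2)]))
s=r.get_state(); print(s['gripper_width'],proj('s3',[[.5767,.0176,.06],[.5767,.0176,.09],s['tcp_pos']]),proj('w3',[s['tcp_pos']]))
E
```

```text
0.004392434012698025 [[340.9 210.5]
 [341.1 199.3]
 [341.4 200.3]] [[317.9 231.3]]
```

View pics/m3.png

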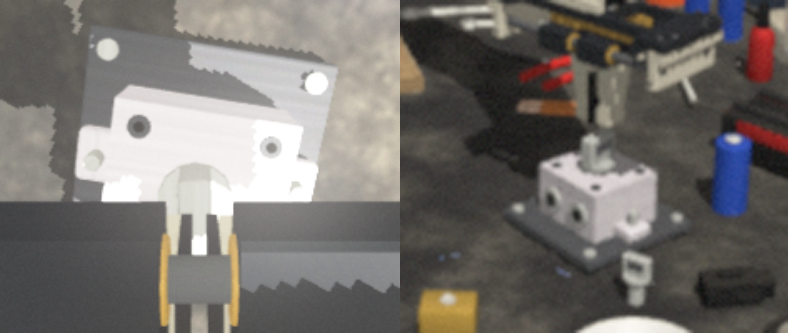

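```bash
python3 - <<'E'
from h import *
s=r.get_state(); t=s['tcp_pos']; print(t,s['eef_rot'],s['gripper_width'],s['joints'])
c=np.array([.5767,.0176]);a=np.radians(29.7);X=np.array([np.cos(a),np.sin(a)]);Y=np.array([-X[1],X[0]])
def crop(n,u0,v0,w,h,k,mark):
    im=cv2.imread(f'pics/{n}.png')[v0:v0+h,u0:u0+w]; im=cv2.resize(im,(w*k,h*k),interpolation=2)
    if mark:
        for pts,col in mark:
            q=((proj(n,pts)-[u0,v0]+.5)*k).astype(np.int32); cv2.polylines(im,[q],True,col,1)
    return im
rect=lambda z:[[*(c+i*16*X+j*6*Y),z] for i,j in((1,1),(1,-1),(-1,-1),(-1,1))]
circ=lambda z,R:[[*(c+R*np.array([np.cos(p),np.sin(p)])),z] for p in np.linspace(0,6.28,30)]
m=[(rect(.089),(0,0,255)),(circ(.065,.0155),(255,0,0)),(circ(.06,.0155),(0,255,0))]
rows=[]
for mk in(None,[(rect2,col) for rect2,col in [( [[*(c+i*.016*X+j*.006*Y),.089] for i,j in((1,1),(1,-1),(-1,-1),(-1,1))],(0,0,255)),(circ(.065,.0155),(255,0,0)),([[*t[:2],t[2]],[*t[:2],t[2]-.014]],(0,200,0))]]):
    rows.append(np.hstack([crop('w3',278,180,80,60,5,mk),crop('s3',315,170,65,50,6,mk)]))
    
cv2.imwrite('pics/d3.png',np.vstack(rows)); print(rows[0].shape)
E
```

```text
[0.57728956 0.01728075 0.08756887] [1.79999858e+02 1.49599634e-03 2.97476925e+01] 0.004392434012698025 [ 2.11107554e+01  1.75431742e+01 -2.08326830e+01  4.65012398e-04
 -5.16256007e+01  9.86366484e+01]
(300, 790, 3)
```

View pics/d3.png

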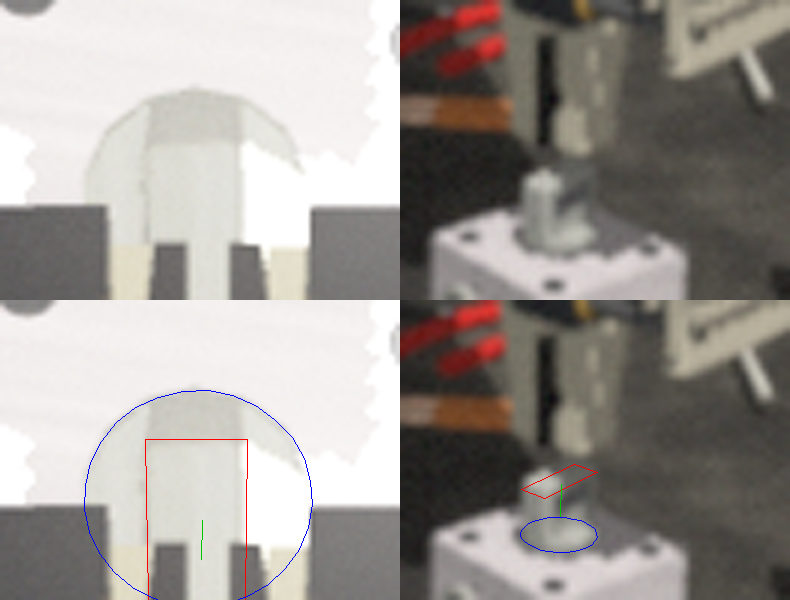

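The projected outlines match the plug with its collar seated (h≈0). The closed pads are visibly above the tab, so the true fingertips sit about 25 mm higher than the stated offset. I'll open, go lower in steps while watching the force, and close.

Call:
send_rows:
  steps:
    - {"dp": [0,0,0],"roll": 0,"jaw": 45}
    - {"dp": [0,0,0],"roll": 0,"jaw": 45}
    - {"dp": [0,0,0],"roll": 0,"jaw": 45}
    - {"dp": [0,0,0],"roll": 0,"jaw": 45}

```text
time_s: 4.55
tcp_pos: [0.5773, 0.0173, 0.0876]
eef_rot: [180.0, -0.0, 29.7]
contact_force: [0.5, 0.6, -1.2]
gripper_width: 0.0367
gripper_force: 0.0
```

Call:
send_rows:
  steps:
    - {"dp": [0,0,5],"roll": 0,"jaw": 45}
    - {"dp": [0,0,8],"roll": 0,"jaw": 45}
    - {"dp": [0,0,11],"roll": 0,"jaw": 45}

```text
time_s: 4.92
tcp_pos: [0.5772, 0.0172, 0.0762]
eef_rot: [-180.0, 0.0, 29.7]
contact_force: [0.1, 0.2, 0.3]
gripper_width: 0.0395
gripper_force: 0.0
```

Call:
send_rows:
  steps:
    - {"dp": [0,0,3],"roll": 0,"jaw": 45}
    - {"dp": [0,0,6],"roll": 0,"jaw": 45}
    - {"dp": [0,0,9],"roll": 0,"jaw": 45}

```text
time_s: 5.3
tcp_pos: [0.5773, 0.0173, 0.0674]
eef_rot: [180.0, -0.0, 29.7]
contact_force: [-0.1, 1.1, -0.1]
gripper_width: 0.0397
gripper_force: 0.0
```

Call:
send_rows:
  steps:
    - {"dp": [0,0,2],"roll": 0,"jaw": 45}
    - {"dp": [0,0,4],"roll": 0,"jaw": 45}
    - {"dp": [0,0,6],"roll": 0,"jaw": 45}

```text
time_s: 5.68
tcp_pos: [0.5773, 0.0173, 0.0615]
eef_rot: [180.0, -0.0, 29.7]
contact_force: [-0.6, 0.4, -0.6]
gripper_width: 0.0392
gripper_force: 0.0
```

Call:
send_rows:
  steps:
    - {"dp": [0,0,0],"roll": 0,"jaw": 5}
    - {"dp": [0,0,0],"roll": 0,"jaw": 5}
    - {"dp": [0,0,0],"roll": 0,"jaw": 5}
    - {"dp": [0,0,0],"roll": 0,"jaw": 5}
    - {"dp": [0,0,0],"roll": 0,"jaw": 5}
  newtons: 60

```text
time_s: 6.3
tcp_pos: [0.5774, 0.0176, 0.0617]
eef_rot: [-180.0, -0.0, 29.7]
contact_force: [-0.6, 2.6, 1.3]
gripper_width: 0.0112
gripper_force: 60.0
```

```bash
python3 - <<'E'
from h import *
cap('wrist','w4'); cap('side','s4')
cr=lambda n,u,v,w,h,k:cv2.resize(cv2.imread(f'pics/{n}.png')[v:v+h,u:u+w],(w*k,h*k),interpolation=2)
cv2.imwrite('pics/m4.png',np.hstack([cr('w4',278,180,80,60,5),cr('s4',315,170,65,50,6)]))
s=r.get_state(); print(s['gripper_width'],s['gripper_force'],s['contact_force'],s['moment'])
E
```

```text
0.011074076764916207 59.991654753685 [-0.89786525  3.22273121  2.13810737] [ 1.1751013   0.43165537 -0.09113777]
```

Grip is good (60 N on the tab). I'll start twisting with a slight rise.

Call:
send_rows:
  steps:
    - {"dp": [0,0,0],"roll": 0.15,"jaw": 5}
    - {"dp": [0,0,-0.2],"roll": 0.3,"jaw": 5}
    - {"dp": [0,0,-0.4],"roll": 0.45,"jaw": 5}
    - {"dp": [0,0,-0.6],"roll": 0.6,"jaw": 5}
    - {"dp": [0,0,-0.8],"roll": 0.75,"jaw": 5}

```text
time_s: 7.02
tcp_pos: [0.5769, 0.0177, 0.0617]
eef_rot: [-180.0, 0.0, -13.5]
contact_force: [-0.6, 4.2, -3.3]
gripper_width: 0.0111
gripper_force: 60.0
```

```bash
python3 - <<'E'
from h import *
s=r.get_state(); print(s)
E
```

```text
{'time_s': 7.025, 'joints': array([ 2.11350727e+01,  1.92356405e+01, -2.23819629e+01, -4.99438263e-02,
       -4.84129821e+01,  5.54002555e+01]), 'qd': array([ 1.09258178e-01,  5.60663972e-03,  9.48190025e-02, -1.25567433e-01,
       -2.36373496e-01, -6.82665914e+01]), 'joint_torque': array([ -2.44258471, -52.18209386,  23.82681191,   6.90541729,
        -0.30928315,   1.76588595]), 'tcp_pos': array([0.57690051, 0.01765854, 0.06174511]), 'eef_rot': array([-1.79986640e+02,  4.63868526e-02, -1.34978269e+01]), 'contact_force': array([-0.59340994,  4.22438199, -3.32642671]), 'moment': array([1.64299638, 0.12976624, 0.13611183]), 'gripper_force': 59.97971713542938, 'gripper_width': 0.011112141384673396}
```

Call:
send_rows:
  steps:
    - {"dp": [0,0,-0.3],"roll": 0.18,"jaw": 5}
    - {"dp": [0,0,-0.5],"roll": 0.36,"jaw": 5}
    - {"dp": [0,0,-0.7],"roll": 0.54,"jaw": 5}
    - {"dp": [0,0,-0.9],"roll": 0.72,"jaw": 5}
    - {"dp": [0,0,-1.1],"roll": 0.9,"jaw": 5}

```text
time_s: 7.65
tcp_pos: [0.5768, 0.0181, 0.0626]
eef_rot: [180.0, 0.1, -65.1]
contact_force: [-0.1, 7.6, -4.9]
gripper_width: 0.0112
gripper_force: 59.9
```

Call:
send_rows:
  steps:
    - {"dp": [0,0,-0.2],"roll": -0.18,"jaw": 5}
    - {"dp": [0,0,-0.4],"roll": -0.36,"jaw": 5}
    - {"dp": [0,0,-0.6],"roll": -0.54,"jaw": 5}
    - {"dp": [0,0,-0.8],"roll": -0.72,"jaw": 5}
    - {"dp": [0,0,-1.0],"roll": -0.9,"jaw": 5}

```text
time_s: 8.28
tcp_pos: [0.5764, 0.0176, 0.0634]
eef_rot: [-180.0, 0.1, -12.9]
contact_force: [0.5, 3.0, -5.1]
gripper_width: 0.0115
gripper_force: 60.0
```

It rises about 0.9 mm per 0.9 rad at 5 N. I'll carry on with a slightly stronger pull.

Call:
send_rows:
  steps:
    - {"dp": [0,0,-0.4],"roll": -0.18,"jaw": 5}
    - {"dp": [0,0,-0.7],"roll": -0.36,"jaw": 5}
    - {"dp": [0,0,-0.9],"roll": -0.54,"jaw": 5}
    - {"dp": [0,0,-1.1],"roll": -0.72,"jaw": 5}
    - {"dp": [0,0,-1.3],"roll": -0.9,"jaw": 5}

```text
time_s: 8.9
tcp_pos: [0.5768, 0.0173, 0.0648]
eef_rot: [-180.0, 0.0, 38.6]
contact_force: [1.2, 2.3, -5.6]
gripper_width: 0.0114
gripper_force: 60.0
```

Call:
send_rows:
  steps:
    - {"dp": [0,0,-0.2],"roll": -0.18,"jaw": 5}
    - {"dp": [0,0,-0.4],"roll": -0.36,"jaw": 5}
    - {"dp": [0,0,-0.6],"roll": -0.54,"jaw": 5}
    - {"dp": [0,0,-0.8],"roll": -0.72,"jaw": 5}
    - {"dp": [0,0,-1.0],"roll": -0.9,"jaw": 5}

```text
time_s: 9.52
tcp_pos: [0.5774, 0.0175, 0.066]
eef_rot: [180.0, -0.0, 90.2]
contact_force: [2.2, 1.9, -6.4]
gripper_width: 0.0113
gripper_force: 60.0
```

Call:
send_rows:
  steps:
    - {"dp": [0,0,-0.1],"roll": 0.18,"jaw": 5}
    - {"dp": [0,0,-0.4],"roll": 0.36,"jaw": 5}
    - {"dp": [0,0,-0.7],"roll": 0.54,"jaw": 5}
    - {"dp": [0,0,-0.9],"roll": 0.72,"jaw": 5}
    - {"dp": [0,0,-1.1],"roll": 0.9,"jaw": 5}

```text
time_s: 10.15
tcp_pos: [0.5771, 0.0173, 0.0671]
eef_rot: [-180.0, 0.0, 38.0]
contact_force: [2.2, 1.7, -6.5]
gripper_width: 0.0114
gripper_force: 59.9
```

```bash
python3 - <<'E'
from h import *
s=r.get_state(); print(s['joints'],s['moment'],s['joint_torque'][5],s['tcp_pos'])
E
```

```text
[ 2.11120618e+01  1.88862192e+01 -2.20700728e+01 -1.34567432e-02
 -4.90785091e+01  1.06906506e+02] [ 0.73965469 -0.7286475   0.19106339] 2.194369286298752 [0.57708288 0.01729251 0.0670549 ]
```

Call:
send_rows:
  steps:
    - {"dp": [0,0,-0.3],"roll": 0.18,"jaw": 5}
    - {"dp": [0,0,-0.5],"roll": 0.36,"jaw": 5}
    - {"dp": [0,0,-0.7],"roll": 0.54,"jaw": 5}
    - {"dp": [0,0,-0.9],"roll": 0.72,"jaw": 5}
    - {"dp": [0,0,-1.1],"roll": 0.9,"jaw": 5}

```text
time_s: 10.78
tcp_pos: [0.5767, 0.0175, 0.0681]
eef_rot: [180.0, 0.1, -13.6]
contact_force: [-0.1, 3.3, -3.8]
gripper_width: 0.0113
gripper_force: 60.0
```

Call:
send_rows:
  steps:
    - {"dp": [0,0,-0.2],"roll": 0.18,"jaw": 5}
    - {"dp": [0,0,-0.4],"roll": 0.36,"jaw": 5}
    - {"dp": [0,0,-0.6],"roll": 0.54,"jaw": 5}
    - {"dp": [0,0,-0.8],"roll": 0.72,"jaw": 5}
    - {"dp": [0,0,-1.0],"roll": 0.9,"jaw": 5}

```text
time_s: 11.4
tcp_pos: [0.5766, 0.018, 0.0691]
eef_rot: [180.0, 0.1, -65.1]
contact_force: [-1.5, 5.4, -3.8]
gripper_width: 0.0114
gripper_force: 59.9
```

Call:
send_rows:
  steps:
    - {"dp": [0,0,-0.1],"roll": -0.18,"jaw": 5}
    - {"dp": [0,0,-0.4],"roll": -0.36,"jaw": 5}
    - {"dp": [0,0,-0.6],"roll": -0.54,"jaw": 5}
    - {"dp": [0,0,-0.8],"roll": -0.72,"jaw": 5}
    - {"dp": [0,0,-1.0],"roll": -0.9,"jaw": 5}

```text
time_s: 12.02
tcp_pos: [0.5765, 0.0175, 0.0701]
eef_rot: [180.0, 0.1, -12.9]
contact_force: [-0.6, 2.4, -4.1]
gripper_width: 0.0112
gripper_force: 60.0
```

```bash
python3 - <<'E'
from h import *
cap('side','s5'); s=r.get_state(); print(s['moment'],s['joint_torque'][5],s['tcp_pos'])
E
```

```text
[1.38155854 0.23411118 0.19945922] -1.9084958732128143 [0.57650866 0.01746084 0.07011568]
```

Call:
send_rows:
  steps:
    - {"dp": [0,0,-0.3],"roll": -0.18,"jaw": 5}
    - {"dp": [0,0,-0.5],"roll": -0.36,"jaw": 5}
    - {"dp": [0,0,-0.7],"roll": -0.54,"jaw": 5}
    - {"dp": [0,0,-0.9],"roll": -0.72,"jaw": 5}
    - {"dp": [0,0,-1.1],"roll": -0.9,"jaw": 5}

```text
time_s: 12.7
tcp_pos: [0.5772, 0.0174, 0.0716]
eef_rot: [-180.0, 0.0, 38.5]
contact_force: [0.1, 3.1, -2.1]
gripper_width: 0.0112
gripper_force: 60.0
```

Call:
send_rows:
  steps:
    - {"dp": [0,0,-0.2],"roll": -0.18,"jaw": 5}
    - {"dp": [0,0,-0.4],"roll": -0.36,"jaw": 5}
    - {"dp": [0,0,-0.6],"roll": -0.54,"jaw": 5}
    - {"dp": [0,0,-0.8],"roll": -0.72,"jaw": 5}
    - {"dp": [0,0,-1.0],"roll": -0.9,"jaw": 5}

```text
time_s: 13.32
tcp_pos: [0.5779, 0.0175, 0.0734]
eef_rot: [179.9, -0.0, 90.1]
contact_force: [-0.4, 3.9, 1.5]
gripper_width: 0.0116
gripper_force: 59.9
```

Call:
send_rows:
  steps:
    - {"dp": [0,0,-0.1],"roll": 0.18,"jaw": 5}
    - {"dp": [0,0,-0.4],"roll": 0.36,"jaw": 5}
    - {"dp": [0,0,-0.7],"roll": 0.54,"jaw": 5}
    - {"dp": [0,0,-0.9],"roll": 0.72,"jaw": 5}
    - {"dp": [0,0,-1.1],"roll": 0.9,"jaw": 5}

```text
time_s: 13.95
tcp_pos: [0.5776, 0.0172, 0.0743]
eef_rot: [180.0, -0.0, 37.8]
contact_force: [0.3, 1.4, -1.4]
gripper_width: 0.0111
gripper_force: 59.9
```

```bash
python3 - <<'E'
from h import *
s=r.get_state(); print(s['moment'],s['joint_torque'][5],s['tcp_pos'])
E
```

```text
[ 0.45645885 -0.05959265  0.02947953] 2.3724380135536194 [0.57762627 0.0172013  0.07432907]
```

The turning moment and pull have vanished, so the plug is free. I'll lift gently with a force check.

Call:
send_rows:
  steps:
    - {"dp": [0,0,-0.7],"roll": 0.1,"jaw": 5}
    - {"dp": [0,0,-1.5],"roll": 0.2,"jaw": 5}
    - {"dp": [0,0,-2.2],"roll": 0.3,"jaw": 5}
    - {"dp": [0,0,-3],"roll": 0.4,"jaw": 5}

```text
time_s: 14.45
tcp_pos: [0.5772, 0.0171, 0.077]
eef_rot: [180.0, 0.0, 15.1]
contact_force: [-0.7, 1.7, -2.0]
gripper_width: 0.0112
gripper_force: 59.9
```

Call:
send_rows:
  steps:
    - {"dp": [0,0,-2],"roll": 0,"jaw": 5}
    - {"dp": [0,0,-4],"roll": 0,"jaw": 5}
    - {"dp": [0,0,-6],"roll": 0,"jaw": 5}

```text
time_s: 14.82
tcp_pos: [0.5773, 0.0172, 0.0833]
eef_rot: [180.0, 0.0, 15.5]
contact_force: [0.4, 0.4, -0.7]
gripper_width: 0.0115
gripper_force: 59.9
```

Call:
send_rows:
  steps:
    - {"dp": [0,0,-4],"roll": 0,"jaw": 5}
    - {"dp": [0,0,-9],"roll": 0,"jaw": 5}
    - {"dp": [0,0,-14],"roll": 0,"jaw": 5}
    - {"dp": [0,0,-20],"roll": 0,"jaw": 5}
    - {"dp": [0,0,-26],"roll": 0,"jaw": 5}

```text
time_s: 15.45
tcp_pos: [0.5774, 0.0173, 0.1097]
eef_rot: [180.0, -0.0, 15.4]
contact_force: [1.0, -0.1, -0.8]
gripper_width: 0.0115
gripper_force: 59.9
```

Call:
send_rows:
  steps:
    - {"dp": [0,0,-10],"roll": 0,"jaw": 5}
    - {"dp": [0,0,-25],"roll": 0,"jaw": 5}
    - {"dp": [0,0,-40],"roll": 0,"jaw": 5}
    - {"dp": [0,0,-40],"roll": 0,"jaw": 5}

```text
time_s: 15.95
tcp_pos: [0.5784, 0.0176, 0.1511]
eef_rot: [-180.0, -0.2, 15.4]
contact_force: [0.4, -0.3, -1.4]
gripper_width: 0.0113
gripper_force: 59.9
```

```bash
python3 - <<'E'
from h import *
cap('side','s6'); cap('top','t6'); s=r.get_state(); t=s['tcp_pos'];print(t,s['eef_rot'],s['contact_force'],s['joints'])
cr=lambda n,u,v,w,h,k:cv2.resize(cv2.imread(f'pics/{n}.png')[v:v+h,u:u+w],(w*k,h*k),interpolation=2)
cv2.imwrite('pics/m6.png',cr('s6',280,130,130,100,5))
print(proj('s6',[[.5767,.0176,.06],t]))
E
```

```text
[0.57718802 0.0173914  0.14926224] [-1.79983146e+02 -1.98325437e-02  1.54199947e+01] [ 0.0802093  -0.23960178 -1.09794876] [ 2.11144034e+01  1.40096522e+01 -1.66134707e+01 -1.72059163e-02
 -5.93554713e+01  8.43143614e+01]
[[340.9 210.5]
 [341.8 176.6]]
```

View pics/m6.png

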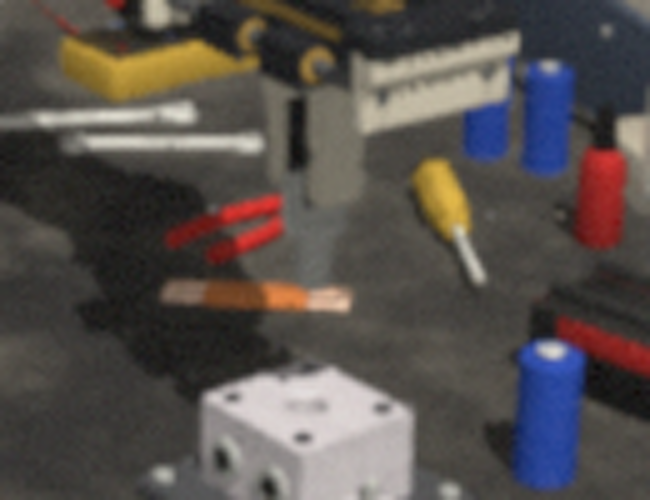

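The plug hangs in the jaws (tip near (342,186) in the side view), the block is seated and the bore is empty. Now I'll carry it over to the dish.

Call:
send_rows:
  steps:
    - {"dp": [-15,28,0],"roll": 0,"jaw": 5}
    - {"dp": [-38,73,0],"roll": 0,"jaw": 5}
    - {"dp": [-62,118,0],"roll": 0,"jaw": 5}
    - {"dp": [-85,163,0],"roll": 0,"jaw": 5}
    - {"dp": [-101,193,0],"roll": 0,"jaw": 5}

```text
time_s: 16.68
tcp_pos: [0.5301, -0.1974, 0.1484]
eef_rot: [-180.0, 0.1, 15.4]
contact_force: [0.3, 0.2, -1.3]
gripper_width: 0.0114
gripper_force: 59.9
```

Call:
send_rows:
  steps:
    - {"dp": [-6,12,0],"roll": 0,"jaw": 5}
    - {"dp": [-6,12,20],"roll": 0,"jaw": 5}
    - {"dp": [-6,12,40],"roll": 0,"jaw": 5}
    - {"dp": [-6,12,60],"roll": 0,"jaw": 5}
    - {"dp": [-6,12,70],"roll": 0,"jaw": 5}

```text
time_s: 17.3
tcp_pos: [0.5281, -0.2082, 0.0777]
eef_rot: [-180.0, 0.1, 15.4]
contact_force: [-0.3, -0.6, -0.4]
gripper_width: 0.0117
gripper_force: 59.9
```

Call:
send_rows:
  steps:
    - {"dp": [0,0,10],"roll": 0,"jaw": 5}
    - {"dp": [0,0,18],"roll": 0,"jaw": 5}
    - {"dp": [0,0,24],"roll": 0,"jaw": 5}
    - {"dp": [0,0,28],"roll": 0,"jaw": 5}
    - {"dp": [0,0,30],"roll": 0,"jaw": 5}

```text
time_s: 17.92
tcp_pos: [0.5287, -0.2088, 0.0491]
eef_rot: [180.0, -0.0, 15.4]
contact_force: [0.2, 0.8, -0.9]
gripper_width: 0.0115
gripper_force: 59.9
```

```bash
python3 - <<'E'
from h import *
cap('side','s7'); s=r.get_state(); t=s['tcp_pos'];print(t,s['contact_force'],s['joints'])
cr=lambda n,u,v,w,h,k:cv2.resize(cv2.imread(f'pics/{n}.png')[v:v+h,u:u+w],(w*k,h*k),interpolation=2)
cv2.imwrite('pics/m7.png',cr('s7',290,210,140,100,5))
E
```

```text
[ 0.5286264  -0.20880754  0.04895996] [-0.40066728  0.12782678 -1.63583812] [-1.83124983e+00  1.94012764e+01 -2.42898691e+01  1.62878235e-03
 -4.63135526e+01  1.07251629e+02]
```

Next I'll lower in small steps until contact. The floor is expected at TCP z≈0.036.

Call:
send_rows:
  steps:
    - {"dp": [0,0,3],"roll": 0,"jaw": 5}
    - {"dp": [0,0,6],"roll": 0,"jaw": 5}
    - {"dp": [0,0,9],"roll": 0,"jaw": 5}
    - {"dp": [0,0,10],"roll": 0,"jaw": 5}

```text
time_s: 18.48
tcp_pos: [0.5285, -0.2088, 0.0389]
eef_rot: [-180.0, 0.0, 15.4]
contact_force: [0.4, 0.6, -0.9]
gripper_width: 0.0115
gripper_force: 59.9
```

Call:
send_rows:
  steps:
    - {"dp": [0,0,1],"roll": 0,"jaw": 5}
    - {"dp": [0,0,2],"roll": 0,"jaw": 5}
    - {"dp": [0,0,2.5],"roll": 0,"jaw": 5}
    - {"dp": [0,0,2.5],"roll": 0,"jaw": 5}

```text
time_s: 18.98
tcp_pos: [0.5287, -0.2088, 0.0367]
eef_rot: [180.0, -0.0, 15.4]
contact_force: [0.5, 0.8, -1.8]
gripper_width: 0.0118
gripper_force: 59.9
```

Call:
send_rows:
  steps:
    - {"dp": [0,0,0.5],"roll": 0,"jaw": 5}
    - {"dp": [0,0,1],"roll": 0,"jaw": 5}
    - {"dp": [0,0,1.3],"roll": 0,"jaw": 5}
    - {"dp": [0,0,1.3],"roll": 0,"jaw": 5}

```text
time_s: 19.48
tcp_pos: [0.5286, -0.2088, 0.0353]
eef_rot: [-180.0, 0.0, 15.4]
contact_force: [-0.0, -0.7, -1.4]
gripper_width: 0.0116
gripper_force: 59.9
```

Call:
send_rows:
  steps:
    - {"dp": [0,0,0.5],"roll": 0,"jaw": 5}
    - {"dp": [0,0,1],"roll": 0,"jaw": 5}
    - {"dp": [0,0,1],"roll": 0,"jaw": 5}

```text
time_s: 19.85
tcp_pos: [0.5286, -0.2088, 0.0343]
eef_rot: [-180.0, 0.0, 15.4]
contact_force: [0.4, -0.2, -1.0]
gripper_width: 0.0115
gripper_force: 59.9
```

Call:
send_rows:
  steps:
    - {"dp": [0,0,0.5],"roll": 0,"jaw": 5}
    - {"dp": [0,0,1],"roll": 0,"jaw": 5}
    - {"dp": [0,0,1],"roll": 0,"jaw": 5}

```text
time_s: 20.23
tcp_pos: [0.5286, -0.2088, 0.0333]
eef_rot: [-180.0, 0.0, 15.4]
contact_force: [0.2, 0.3, -0.4]
gripper_width: 0.0114
gripper_force: 59.9
```

Call:
send_rows:
  steps:
    - {"dp": [0,0,0.5],"roll": 0,"jaw": 5}
    - {"dp": [0,0,1],"roll": 0,"jaw": 5}
    - {"dp": [0,0,1],"roll": 0,"jaw": 5}

```text
time_s: 20.6
tcp_pos: [0.5287, -0.2088, 0.0324]
eef_rot: [180.0, -0.0, 15.4]
contact_force: [0.1, 0.7, -0.1]
gripper_width: 0.0112
gripper_force: 59.9
```

Call:
send_rows:
  steps:
    - {"dp": [0,0,0.5],"roll": 0,"jaw": 5}
    - {"dp": [0,0,1],"roll": 0,"jaw": 5}
    - {"dp": [0,0,1],"roll": 0,"jaw": 5}

```text
time_s: 20.98
tcp_pos: [0.529, -0.2089, 0.0323]
eef_rot: [180.0, -0.0, 15.4]
contact_force: [-2.6, 2.2, 7.5]
gripper_width: 0.0114
gripper_force: 60.0
```

Contact is at TCP z=0.0324 with a force of +7.5 N. I'll ease off 0.8 mm and then open gently.

Call:
send_rows:
  steps:
    - {"dp": [0,0,-0.8],"roll": 0,"jaw": 5}
    - {"dp": [0,0,-0.8],"roll": 0,"jaw": 5}
  newtons: 10

```text
time_s: 21.22
tcp_pos: [0.5288, -0.2088, 0.0323]
eef_rot: [180.0, -0.0, 15.4]
contact_force: [-0.5, 0.5, 2.0]
gripper_width: 0.0118
gripper_force: 10.0
```

Call:
send_rows:
  steps:
    - {"dp": [0,0,0],"roll": 0,"jaw": 15}
    - {"dp": [0,0,0],"roll": 0,"jaw": 20}
    - {"dp": [0,0,0],"roll": 0,"jaw": 30}
    - {"dp": [0,0,0],"roll": 0,"jaw": 40}
    - {"dp": [0,0,0],"roll": 0,"jaw": 45}

```text
time_s: 21.85
tcp_pos: [0.5287, -0.2088, 0.0322]
eef_rot: [180.0, -0.0, 15.4]
contact_force: [0.7, -0.1, -0.6]
gripper_width: 0.0375
gripper_force: 0.0
```

Call:
send_rows:
  steps:
    - {"dp": [0,0,-5],"roll": 0,"jaw": 45}
    - {"dp": [0,0,-20],"roll": 0,"jaw": 45}
    - {"dp": [0,0,-45],"roll": 0,"jaw": 45}
    - {"dp": [0,0,-75],"roll": 0,"jaw": 45}
    - {"dp": [0,0,-100],"roll": 0,"jaw": 45}

```text
time_s: 22.48
tcp_pos: [0.5291, -0.2089, 0.1347]
eef_rot: [180.0, -0.1, 15.4]
contact_force: [0.1, -0.2, 0.5]
gripper_width: 0.0395
gripper_force: 0.0
```

```bash
python3 - <<'E'
from h import *
cap('side','s8'); cap('wrist','w8'); s=r.get_state(); print(s['tcp_pos'],s['gripper_width'],s['contact_force'])
cr=lambda n,u,v,w,h,k:cv2.resize(cv2.imread(f'pics/{n}.png')[v:v+h,u:u+w],(w*k,h*k),interpolation=2)
cv2.imwrite('pics/m8.png',np.hstack([cr('s8',290,190,140,120,3),cr('w8',240,100,160,150,3)[:360,:380]]))
E
```

```text
[ 0.53082107 -0.20920684  0.13659327] 0.03956707595979817 [-0.17979262 -0.05407712  1.24705464]
```

View pics/m8.png

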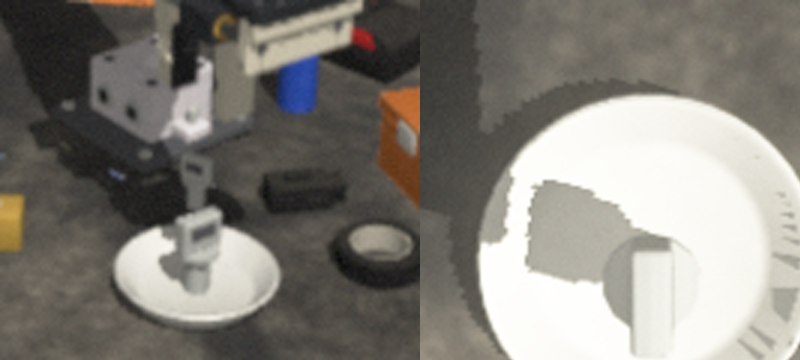

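The picture shows the plug standing upright in the dish near its centre (about (200,245) in the left crop), released, with the block seated and the other things undisturbed.

```bash
python3 -c "
from plant import r
print(r.close_job())"
```

```text
the job is handed in; nothing more can be done
None
```

I worked the plug free by twisting with a pull of about 6 N or less, set it upright near the middle of the dish and let go; the last picture shows the block seated and nothing nearby disturbed, and I handed the job in at about 22.5 s, with no verdict shown.

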